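# Shut the jig door and hold the mask holder against its buffer

### The arm

A 7-joint arm with a two-finger parallel gripper is mounted at the origin on the work surface. World frame = base frame: x ahead of the robot, y to its left, z up, the work surface at z = 0. Lengths are in m, angles in degrees, forces in N, time in s.
With the tool pointing down it reaches from about 0.425 to 0.875 m from the base axis. Payload 4.7 kg.
Tool frame: the origin (TCP) lies between the finger pads; the fingertips stand 17 mm ahead of it and the grasp point (between the pads) lies 2 mm behind it; z points along the fingers, y is the direction in which the jaws open and shut (so a half turn about z gives the same grasp; the last joint's range is limited). The gripper opens to 85 mm and grips with 20 to 120 N. Pads are 22 mm wide; open, the fingers measure 114 mm over their backs; the gripper's body (76 mm by 85 mm) begins 54 mm behind the grasp point. The pads swing forward as they close: fully open they stand 13 mm farther back than shut.
Start: joints at [-67.603, 18.392, -4.016, 83.108, 1.295, 78.541, -3.26], TCP at [0.239, 0.604, 0.248] pointing down, gripper open.
Joint ranges: [-163.93, 163.93], [-17.29, 119.83], [-79.2, 71.16], [3.27, 140.29], [-89.18, 269.18], [5.43, 117.66], [-154.24, 154.24]. Speed limits (degrees/s): [147.25, 147.25, 180, 180, 180, 180, 180].

### API

Orientations are given as a 3x3 rotation matrix whose columns are the frame's x, y, z axes.
In Python, from cell import robot, optics gives the robot as it stands. The module is installed in compiled form; this text tells all that it offers.
- The arm moves only by the tool step_arm, never from a script. Its argument "steps" is a list of rows, each an object of numbers: "wx", "wy", "wz": the turn, a rotation vector about the tool's x, y, z in degrees; "dx", "dy", "dz": the shift along the tool's x, y, z in mm; "hand": the closure, from 0 (fully open) to 1 (shut). In form: [{"wx": .., "wy": .., "wz": .., "dx": .., "dy": .., "dz": .., "hand": ..}, ...]. A call has 1 to 12 rows; each row shifts and turns the pose as measured when the row begins, along the tool's axes as they then stand; what a row does not reach is not made up. A row lasts 1/12 s, in which the tool goes at most 41.7 mm and 7.16 degrees, less where a joint would pass 70% of its speed; a pose out of reach is approached as far as the arm can. A call is refused whole if a number of a shift passes 41.7 or a number of a turn 7.16, either way. A call with a gripper value outside its range is refused whole. The fingers move at their own pace and stop on an object; the grip force is fixed at half the most. Time passes only in rows, so rows that do not move let the fingers close. It gives the time, the measured TCP pose, the force and the opening at its end, in the units of the state.
- robot.read_state(): the state, without advancing time (a new reading comes with each control period).
- optics.capture(name): name is "scene" or "top" or "wrist"; returns the picture (384x512x3 uint8, red, green, blue); there is no depth.
- optics.camera_model(name): a dict with "fx", "fy", "cx", "cy" (pixels), "extrinsics" (4x4, takes a point from camera to world coordinates). Camera axes: x right, y down, z forward; pixel columns grow to the right and rows downward; lengths in m; the calibration is good to about 2 mm. A picture is of the moment at which its call begins: read the wrist's pose just before it. camera_model takes no time and is no camera call; for the wrist camera it gives the pose at the moment of the call.
- robot.hand_in(): hands the job in, once; it reports no verdict.
The state is a dict: "time": time; "q": joint angles; "qvel": joint speeds; "tau": joint torques, N m; "position": TCP position; "eef_rot": TCP orientation; "force": force on the tool from outside, world axes, zero at the start; "ft_torque": the same for the moment, N m; "width": opening from 0.0 (shut) to 1.0 (fully open).
Only numpy, scipy, OpenCV 4.12 (cv2) and the standard library are available. Lean on these libraries where they do the work, as an engineer would, in place of code of your own. Each camera call takes 0.05 s, during which the arm holds its last target. There are 200 camera calls.

### The job

On the mask loading jig, first push the hinged orange door shut until it snaps home on its ball catch. Then slide the mask holder along the jig plate up against the black sprung buffer on the shut door, square to it and centred between the two yellow lines, and press with a steady 10 N or so, never hard: it carries a glass mask. Finish while still holding it pressed there, flat on the plate, so that I can do up the clamp screws; leave the mask box, the screwdriver and the screw jar where they are.

Things in the scene. Friction and masses are not known exactly. Their poses are not given: they have to be found in the camera images.
- jig: fixed loading jig: aluminium plate 260 (x) by 460 (y), 12 thick, on the table, from x -130 to 130, y -250 to 210. Origin at table level; +y is the pressing direction, towards the door. Yellow lines along y at x = -68 and 68 (y -10 to 150). Posts at the door end: hinge post x 98 to 120, 82 high; catch post with brass ball x -126 to -106, 62 high, both about y 155 to 197
- door (a joint): angle of the orange end door about its upright hinge at jig (90, 176): 0 = fully shut, along jig x; grows to 1.1 rad as the free end (180 from the hinge, towards jig -x) swings to jig -y. It stays where left. Shutting it, the free end meets the catch's sprung brass ball at about 0.09 rad; about 4 N there pushes it past, then the ball snaps in and holds it at 0
- door_hinge (a point): point on the door's hinge axis, 14 above the table. x axis along the door, from the free end to the hinge; y axis square to the door, pointing away from its inner (buffer) side, i.e. jig +y when shut; z up
- door_push (a point): free spot on the door's inner face, good to push on: 150 from the hinge axis (30 from the free end), 6 from the door's mid-plane, 54 above the table. Axes as door_hinge. The door is 12 thick, its top 86 above the table; the buffer's edge is 30 from this spot
- buffer: black sprung pad, 60 wide, 30 high, 8 thick, on the door's inner face, 90 from the hinge (jig x = 0 when shut). Origin mid-face, 42 above the table; axes as door_hinge. Free, the face stands 34 from the door's mid-plane (jig y = 142 when shut); it yields along +y at 1.2 N per mm from 0 N, to a hard stop at 16 mm. Its red pointer over the green mark on the door's top shows about the right force
- holder: mask holder sled, about 0.6 kg, on the jig plate: dark steel plate 120 by 120 by 10 with an amber glass mask, an aluminium front wall along its +y edge (120 wide, 10 thick, outer face at y = 60, top 58 above the underside) and a blue handle. Origin at the middle of the underside; its +y side goes against the buffer
- holder_grip (a point): point in the blue handle block of the holder, 38 above the holder's underside, 40 behind its origin (y = -40). The block is 60 long (x), 14 thick (y), from 10 to 55 above the underside; pinch it from above across its 14 mm. Axes as the holder's
- mask_box: black mask box, 150 by 150 by 32, lying on the table beyond the -y end of the jig; to be left alone. Origin at the middle of the underside
- driver: screwdriver lying on the table on the far side of the jig; to be left alone. 200 long, origin under its middle, handle towards its -x
- screw_jar: small amber jar with white cap, 50 wide, 55 high, on the table on the far side of the jig; to be left alone. Origin at the middle of the underside
There are look-alikes about, which are no part of the job. There is more than one size of the holder; the one meant has the size given above.

How it is judged (in metres and radians):
On the way, in this order (a step that is already met when the one before it is completed fails the run):
1. the door is shut and seated on its catch (value of joint door below 0.025 rad), for 0.3 s.
2. the holder is pressed against the buffer with 6 to 14 N (contact force between holder and buffer between 6 and 14 N and value of joint door below 0.025 rad), for 0.5 s.
At the end, for the whole second after the job is handed in: door seated (within 0.025 rad); holder flat on the jig plate (within 4 mm, 0.05 rad), square to the jig within 0.07 rad, centred between the yellow lines within 12 mm, at rest, and the robot keeps its front wall pressed against the buffer with 6 to 14 N (all of step 2 and contact force between any of the fingers, the arm and holder above 2 N and x of holder in the frame of jig between -0.012 and 0.012 m and z of holder in the frame of jig below 0.016 m and angle between the y axis of holder and the y axis of jig, either way round below 0.07 rad and angle between holder's own z axis and vertical below 0.05 rad and linear speed of holder below 0.01 m/s and y of buffer in the frame of holder above 0.05 m); the arm keeps its last pose, push and grip.
It fails at once if the holder is pressed on the buffer with more than 25 N (contact force between holder and buffer above 25 N).
It fails at once if the mask box, the screwdriver or the screw jar is moved by more than 30 mm (distance of any of mask_box, driver, screw_jar from where it was at the start of the episode above 0.03 m).
It also fails if it takes over 64 s, if anything falls off the work surface, if the arm or the gripper's body presses on something with over 40 N, if the wrist force passes 120 N, or if a joint passes its speed limit or range.

## Working session

There is one attempt and no reset: what is moved stays moved. The work goes in short steps, Python scripts to look and compute and a tool call to move; the robot and the scene stay as the last step left them, time stands still between calls to the robot, and variables do not carry over. Pictures are saved under pics/ and viewed, about 8 in all and at most 12, crops included, and the job is handed in when it is done.

Besides the shell and the picture viewer there is one more tool, called after "Emit:" as name(argument=value, ...) on one line, values as JSON. step_arm: Moves the arm, as the interface text tells. Its arguments: {"type":"object","properties":{"steps":{"type":"array"}},"required":["steps"]}

```bash
mkdir -p pics
python3 - <<'E'
from cell import robot, optics
import cv2,numpy as np
s=robot.read_state();print({k:np.round(v,3) for k,v in s.items()})
for n in("scene","top","wrist"):
    m=optics.camera_model(n);print(n,m["fx"],m["cx"],m["cy"],np.round(m["extrinsics"],3).tolist())
    im=optics.capture(n)[:,:,::-1];cv2.imwrite(f"pics/{n}0.png",im)
a=cv2.resize(cv2.imread("pics/scene0.png"),(800,600),interpolation=cv2.INTER_CUBIC);cv2.imwrite("pics/sceneb.png",a)
a=cv2.resize(cv2.imread("pics/top0.png"),(800,600),interpolation=cv2.INTER_CUBIC);cv2.imwrite("pics/topb.png",a)
E
```

```text
{'time': np.float64(0.0), 'q': array([-67.604,  18.442,  -4.015,  83.174,   1.294,  78.54 ,  -3.259]), 'qvel': array([ 0.058, -0.072,  0.029, -0.07 ,  0.047,  0.044, -0.042]), 'tau': array([-0.0000e+00, -4.9358e+01, -3.8200e-01, -3.1433e+01,  1.3000e-02,
        1.2000e-02, -0.0000e+00]), 'position': array([0.239, 0.604, 0.247]), 'eef_rot': array([[-0.93 ,  0.368, -0.001],
       [ 0.368,  0.93 , -0.002],
       [-0.   , -0.002, -1.   ]]), 'force': array([-0.171, -0.577, -1.115]), 'ft_torque': array([-0.018,  0.046, -0.016]), 'width': np.float64(1.002)}
scene 351.1950534647573 250.45656478346257 189.33002583536629 [[0.505, 0.695, -0.511, 1.133], [0.863, -0.398, 0.311, -0.519], [0.012, -0.598, -0.801, 0.949], [0.0, 0.0, 0.0, 1.0]]
top 438.0354133800342 258.70133854561004 197.13068621300738 [[0.004, -0.996, 0.084, 0.487], [-1.0, -0.004, -0.006, -0.154], [0.007, -0.084, -0.996, 1.232], [0.0, 0.0, 0.0, 1.0]]
wrist 324.44195742818926 259.66776545861916 192.59476525727342 [[0.367, 0.892, 0.264, 0.171], [0.93, -0.352, -0.106, 0.629], [-0.001, 0.285, -0.959, 0.373], [0.0, 0.0, 0.0, 1.0]]
```

View pics/topb.png

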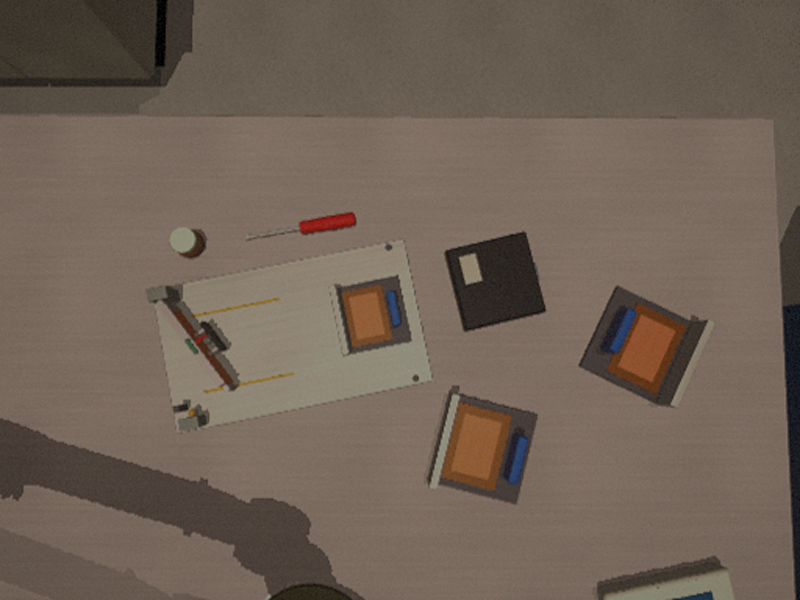

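View pics/sceneb.png

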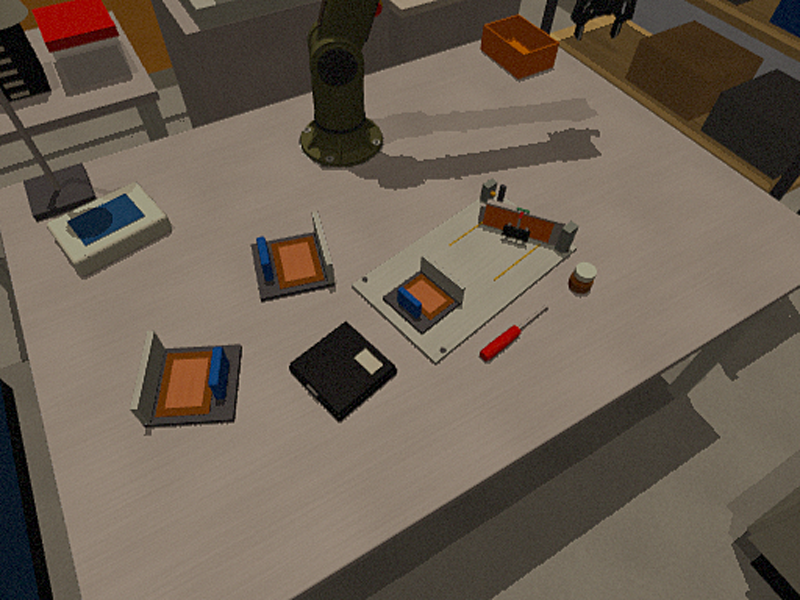

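The top view shows the jig with plate corners near (155,290), (403,240), (432,380) and (178,432). The door is hinged at about (165,300) with its free end at (237,385). The 120 mm holder sits on the plate near (372,315), and the two larger look-alikes lie off the jig. In the scene view the holder's wall faces the door. Next I'll locate things in both views.

```bash
cat > h.py <<'E'
import numpy as np
from cell import robot, optics
def ray(n,p,m=None):
    m=m or optics.camera_model(n);E=np.array(m["extrinsics"])
    d=E[:3,:3]@np.array([(p[0]-m["cx"])/m["fx"],(p[1]-m["cy"])/m["fy"],1]);return E[:3,3],d/np.linalg.norm(d)
def onz(n,p,z,m=None):
    o,d=ray(n,p,m);return o+d*(z-o[2])/d[2]
def tri(*rays):
    A=sum(np.eye(3)-np.outer(d,d) for o,d in rays);b=sum((np.eye(3)-np.outer(d,d))@o for o,d in rays);return np.linalg.solve(A,b)
def proj(n,P,m=None):
    m=m or optics.camera_model(n);E=np.array(m["extrinsics"]);c=(np.asarray(P)-E[:3,3])@E[:3,:3]
    return np.array([m["fx"]*c[0]/c[2]+m["cx"],m["fy"]*c[1]/c[2]+m["cy"]])
E
python3 - <<'E'
from h import *
import cv2
t=cv2.imread("pics/top0.png");s=cv2.imread("pics/scene0.png")
a=cv2.resize(t[145:285,90:285],None,fx=4.1,fy=4.1,interpolation=cv2.INTER_CUBIC);a=cv2.convertScaleAbs(a,alpha=1.5);cv2.imwrite("pics/tc.png",a);print(a.shape)
b=cv2.resize(s[110:235,220:390],None,fx=4.7,fy=4.7,interpolation=cv2.INTER_CUBIC);b=cv2.convertScaleAbs(b,alpha=1.5);cv2.imwrite("pics/sc.png",b);print(b.shape)
E
```

```text
(574, 799, 3)
(588, 799, 3)
```

View pics/tc.png

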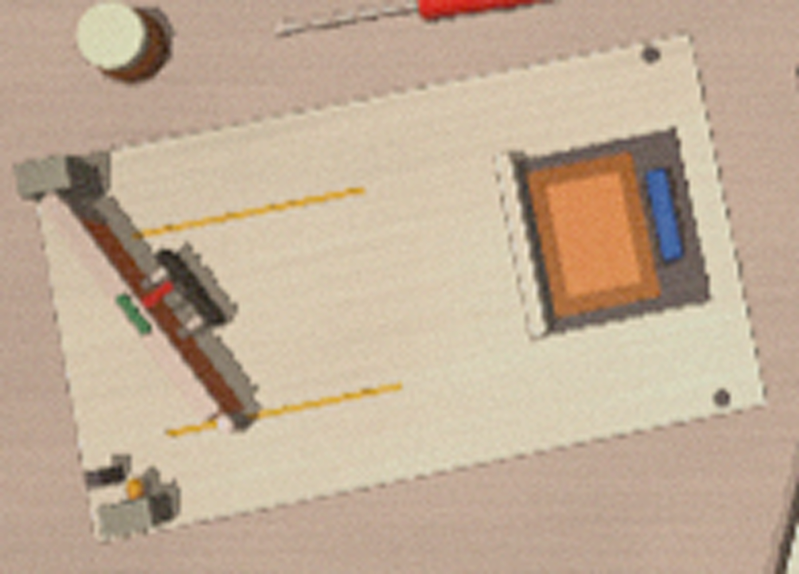

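View pics/sc.png

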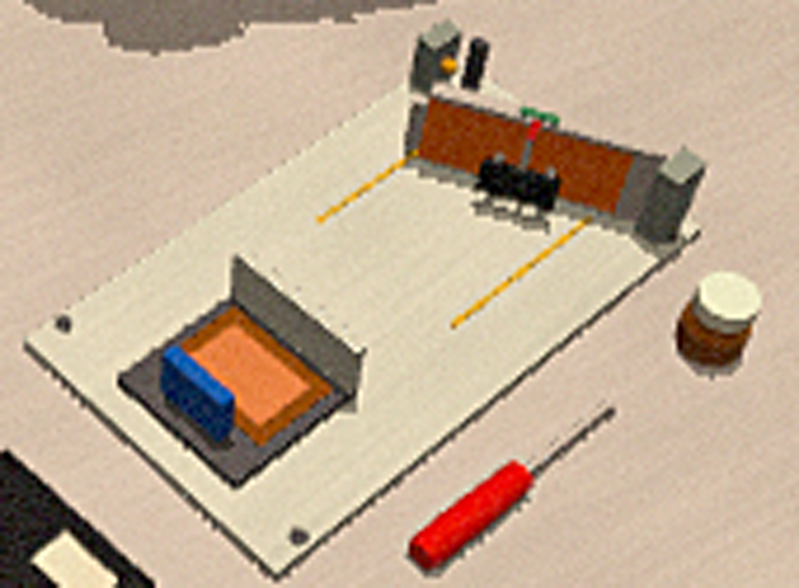

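The crops show the plate corners, yellow-line ends, holder base corners, wall tips and handle top clearly, and the free end of the door at about (225,417). I'll fit all the poses from both views.

```bash
cat > fit.py <<'E'
from h import *
from scipy.optimize import least_squares
T=lambda p:np.array([90+p[0]/4.1,145+p[1]/4.1]);S=lambda p:np.array([220+p[0]/4.7,110+p[1]/4.7])
def fit(obs,x0):
    M={n:optics.camera_model(n) for n in("top","scene")}
    def W(P,x): c,s=np.cos(x[2]),np.sin(x[2]);return[x[0]+c*P[0]-s*P[1],x[1]+s*P[0]+c*P[1],P[2]+(x[3] if len(x)>3 else 0)]
    f=lambda x:np.concatenate([proj(n,W(np.array(P)/1e3,x),M[n])-p for n,p,P in obs])
    r=least_squares(f,x0,loss="soft_l1");print(np.round(r.x,4),np.round(r.fun.reshape(-1,2),1).tolist());return r.x
t=lambda p,P:("top",T(p),P);s=lambda p,P:("scene",S(p),P)
z=12
J=[t((690,37),(130,-250,z)),t((765,402),(-130,-250,z)),t((362,190),(68,-10,z)),t((402,386),(-68,-10,z)),t((97,540),(-130,210,z)),
 s((25,345),(-130,-250,z)),s((278,578),(130,-250,z)),s((700,235),(130,210,z)),s((320,220),(-68,-10,z)),s((455,325),(68,-10,z))]
H=[t((676,130),(60,-60,10)),t((710,298),(-60,-60,10)),t((497,155),(60,60,58)),t((533,338),(-60,60,58)),
 t((666,214),(0,-40,55)),s((120,380),(-60,-60,10)),s((237,485),(60,-60,10)),s((233,257),(-60,60,58)),s((362,352),(60,60,58))]
j=fit(J,[.5,0,.2]);jz=fit(J,[.5,0,.2,0]);h=fit(H,[.55,-.1,.2,.012])
R=lambda a:np.array([[np.cos(a),-np.sin(a)],[np.sin(a),np.cos(a)]])
print("holder in jig",R(-j[2])@(h[:2]-j[:2]),h[2]-j[2])
hg=j[:2]+R(j[2])@[.09,.176];print("hinge",hg)
for p in[(212,425),(235,410),(222,418)]:
    w=onz("top",T(p),.086)[:2];v=R(-j[2])@(w-hg);print(v,np.arctan2(-v[1],-v[0]))
top=tri(ray("top",T((666,167))),ray("scene",S((198,368))));print("handle top approx",top)
E
python3 fit.py
```

```text
[0.5389 0.058  0.2056] [[0.1, -1.9], [0.6, -0.1], [0.4, -0.8], [-0.2, -0.8], [-0.3, 0.0], [-0.4, -2.1], [0.0, -1.6], [0.9, -2.9], [-0.5, -0.3], [-0.7, -0.4]]
[ 0.5377  0.06    0.2041 -0.0109] [[-0.5, -0.7], [-0.3, 0.4], [0.4, -0.0], [-0.3, -0.4], [0.1, -0.0], [0.0, -0.7], [-0.1, -0.4], [0.2, -1.2], [-0.5, 1.3], [-1.0, 1.2]]
[ 5.771e-01 -1.043e-01  2.155e-01 -2.000e-04] [[-0.2, -0.3], [0.5, 0.5], [-0.1, 0.5], [0.2, -0.5], [-0.4, 0.1], [-0.9, 0.6], [-0.5, 0.8], [1.6, -1.1], [0.4, -0.2]]
holder in jig [ 0.00424908 -0.16662929] 0.00983417895890415
hinge [0.59108095 0.24866191]
[-0.16161266 -0.07516862] 0.435352978185897
[-0.1552426  -0.09110308] 0.5306892751191614
[-0.15854809 -0.08214755] 0.4780413368137438
handle top approx [ 0.6085921 -0.1506435  0.1003266]
```

```bash
sed -i 's#90+p\[0\]/4.1,145+p\[1\]/4.1#89.62+p[0]/4.1,144.62+p[1]/4.1#;s#220+p\[0\]/4.7,110+p\[1\]/4.7#219.6+p[0]/4.7,109.6+p[1]/4.7#' fit.py; python3 fit.py
cat > st.py <<'E'
from h import *
import sys
J=np.array([.539,.058,.205])
def st(tgt=None):
    s=robot.read_state();p=np.array(s["position"]);R=np.array(s["eef_rot"]);c,n=np.cos(J[2]),np.sin(J[2])
    A=np.array([[c,n],[-n,c]]);q=A@(p[:2]-J[:2])
    yaw=np.degrees(np.arctan2(R[1,1],R[0,1])-np.pi/2-J[2])
    print("t",round(s["time"],2),"jig mm",np.round(q*1e3,1),"z",round(p[2]*1e3,1),"yaw err",round(yaw,2),"tilt",np.round(R[:2,2],3),"F jig",np.round(A@s["force"][:2],1),round(s["force"][2],1),"w",round(s["width"],3))
    if tgt: 
        w=np.r_[J[:2]+A.T@(np.array(tgt[:2])/1e3),tgt[2]/1e3];print("tool shift",np.round(R.T@(w-p)*1e3,1))
if __name__=="__main__": st([float(a) for a in sys.argv[1:]] or None)
E
python3 st.py -45 40 200
```

```text
[0.539  0.0584 0.2044] [[0.4, -1.4], [0.8, 0.4], [0.7, -0.5], [0.0, -0.4], [-0.2, 0.3], [0.0, -1.8], [0.4, -1.2], [1.4, -2.5], [-0.0, 0.1], [-0.2, 0.0]]
[ 0.5381  0.06    0.203  -0.0088] [[-0.1, -0.5], [0.1, 0.8], [0.7, 0.1], [-0.1, -0.1], [0.2, 0.2], [0.4, -0.6], [0.3, -0.3], [0.9, -1.1], [-0.0, 1.4], [-0.4, 1.3]]
[ 0.5775 -0.1039  0.2135  0.0023] [[0.1, -0.2], [0.8, 0.7], [0.1, 0.6], [0.3, -0.3], [-0.1, 0.3], [-0.4, 0.6], [0.1, 0.8], [2.2, -1.1], [1.1, -0.2]]
holder in jig [ 0.00486323 -0.16669005] 0.009182143743238724
hinge [0.59136557 0.24896545]
[-0.16069747 -0.07481994] 0.43574679102555025
[-0.15430612 -0.09074684] 0.5316207210459151
[-0.15762354 -0.0817952 ] 0.478674750725533
handle top approx [ 0.60871057 -0.15077166  0.1026785 ]
t 0.15 jig mm [-182.5  595.7] z 247.5 yaw err -33.33 tilt [-0.    -0.001] F jig [-0.  -0.5] 0.6 w 1.003
tool shift [-420.2 -388.6   48.1]
```

Emit:
step_arm(steps=[{"wz":-6.7,"hand":1},{"wz":-6.7,"hand":1},{"wz":-6.7,"hand":1},{"wz":-6.7,"hand":1},{"wz":-6.5,"hand":1}])

```text
validation failed for argument at $.st...
```

```bash
python3 st.py -45 40 200
```

```text
t 0.15 jig mm [-182.5  595.7] z 247.5 yaw err -33.33 tilt [-0.    -0.001] F jig [-0.  -0.5] 0.6 w 1.003
tool shift [-420.2 -388.6   48.1]
```

Rows need every field.

Emit:
step_arm(steps=[{"wx":0,"wy":0,"wz":-6.7,"dx":0,"dy":0,"dz":0,"hand":1},{"wx":0,"wy":0,"wz":-6.7,"dx":0,"dy":0,"dz":0,"hand":1},{"wx":0,"wy":0,"wz":-6.7,"dx":0,"dy":0,"dz":0,"hand":1},{"wx":0,"wy":0,"wz":-6.7,"dx":0,"dy":0,"dz":0,"hand":1},{"wx":0,"wy":0,"wz":-6.7,"dx":0,"dy":0,"dz":0,"hand":1}])

```text
time: 0.57
position: [0.2385, 0.6029, 0.2449]
eef_rot: [[-0.973, -0.23, -0.002], [-0.23, 0.973, -0.006], [0.003, -0.005, -1.0]]
force: [-1.1, -0.2, 0.3]
width: 0.297
```

```bash
python3 st.py -45 40 200
```

```text
t 0.57 jig mm [-183.3  594.7] z 244.9 yaw err 1.57 tilt [-0.002 -0.006] F jig [-1.1 -0. ] 0.3 w 0.297
tool shift [-123.2 -558.    47.4]
```

Emit:
step_arm(steps=[{"wx":0,"wy":0,"wz":0.5,"dx":-9,"dy":-40,"dz":0,"hand":1},{"wx":0,"wy":0,"wz":0.5,"dx":-9,"dy":-40,"dz":0,"hand":1},{"wx":0,"wy":0,"wz":0.5,"dx":-9,"dy":-40,"dz":0,"hand":1},{"wx":0,"wy":0,"wz":0,"dx":-9,"dy":-40,"dz":0,"hand":1},{"wx":0,"wy":0,"wz":0,"dx":-9,"dy":-40,"dz":0,"hand":1},{"wx":0,"wy":0,"wz":0,"dx":-9,"dy":-40,"dz":0,"hand":1},{"wx":0,"wy":0,"wz":0,"dx":-9,"dy":-40,"dz":0,"hand":1},{"wx":0,"wy":0,"wz":0,"dx":-9,"dy":-40,"dz":0,"hand":1},{"wx":0,"wy":0,"wz":0,"dx":-9,"dy":-40,"dz":0,"hand":1},{"wx":0,"wy":0,"wz":0,"dx":-9,"dy":-40,"dz":0,"hand":1},{"wx":0,"wy":0,"wz":0,"dx":-9,"dy":-40,"dz":0,"hand":1},{"wx":0,"wy":0,"wz":0,"dx":-9,"dy":-40,"dz":0,"hand":1}])

```text
time: 1.57
position: [0.4438, 0.156, 0.2392]
eef_rot: [[-0.973, -0.229, -0.011], [-0.229, 0.973, -0.005], [0.012, -0.003, -1.0]]
force: [1.1, -0.4, -0.5]
width: -0.004
```

```bash
python3 st.py -45 40 200
```

```text
t 1.57 jig mm [-73.2 115.3] z 239.2 yaw err 1.5 tilt [-0.011 -0.005] F jig [ 1.  -0.6] -0.5 w -0.004
tool shift [-26.7 -75.9  39.1]
```

Emit:
step_arm(steps=[{"wx":0,"wy":0,"wz":1.5,"dx":-9,"dy":-26,"dz":13,"hand":1},{"wx":0,"wy":0,"wz":1.0,"dx":-9,"dy":-26,"dz":13,"hand":1},{"wx":0,"wy":0,"wz":0.5,"dx":-9,"dy":-26,"dz":13,"hand":1},{"wx":0,"wy":0,"wz":0,"dx":0,"dy":0,"dz":0,"hand":1},{"wx":0,"wy":0,"wz":0,"dx":0,"dy":0,"dz":0,"hand":1}])

```text
time: 1.98
position: [0.4902, 0.0694, 0.1996]
eef_rot: [[-0.987, -0.158, -0.007], [-0.158, 0.987, -0.007], [0.008, -0.006, -1.0]]
force: [0.0, -0.1, 0.3]
width: -0.001
```

```bash
python3 st.py -45 40 60
python3 - <<'E'
from h import *
import cv2,json
m=optics.camera_model("wrist");json.dump({k:np.array(v).tolist() for k,v in m.items()},open("w1.json","w"))
cv2.imwrite("pics/w1.png",cv2.convertScaleAbs(cv2.resize(optics.capture("wrist")[:,:,::-1],(800,600),interpolation=cv2.INTER_CUBIC),alpha=1.5))
E
```

```text
t 1.98 jig mm [-45.5  21.1] z 199.6 yaw err -2.64 tilt [-0.007 -0.007] F jig [ 0.  -0.1] 0.3 w -0.001
tool shift [ -0.7  19.7 139.5]
```

View pics/w1.png

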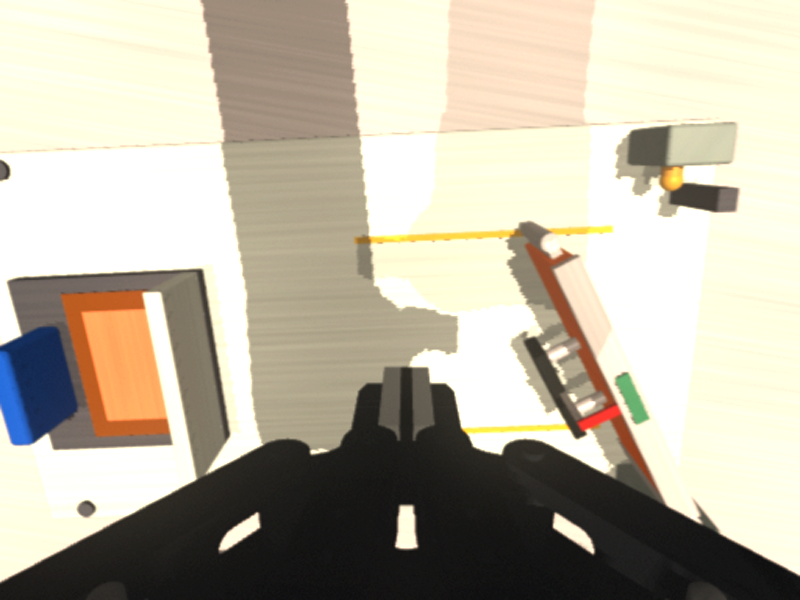

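The wrist view shows the yellow line x=-68 running from (355,240) to (612,229), the door's top free end at about (566,260), and the holder wall's top end at (153,292). The fingers are shut, clear of the door and the buffer. I'll check these against the fit.

Run:
```python
from h import *
import json
m=json.load(open("w1.json"))
f=lambda p:((p[0]+.5)*.64-.5,(p[1]+.5)*.64-.5)
J=[.539,.058,.205];c,n=np.cos(J[2]),np.sin(J[2]);A=np.array([[c,n],[-n,c]])
def q(p,z):return np.round((A@(onz("wrist",f(p),z/1e3,m)[:2]-J[:2]))*1e3,1)
for l,p,z in[("line -68,-10",(355,240),12),("line -68,150",(612,229),12),("edge -130",(100,149),12),("edge",(500,132),12),("corner -130 210",(720,121),12),("door end in",(553,267),86),("door end out",(577,256),86),("door top mid",(632,390),86),
 ("wall x- outer",(162,291),70),("wall x- in",(145,293),70),("back corner",(10,282),22),("back corner x+",(55,448),22),("front x- base",(203,270),12),("handle top",(0,345),67),("handle top x+ ",(15,440),67)]: print(l,q(p,z))
```

```text
line -68,-10 [-68.1 -12. ]
line -68,150 [-67.9 147.3]
edge -130 [-129.3 -159.8]
edge [-128.    77.9]
corner -130 210 [-128.3  205.9]
door end in [-62.4  91. ]
door end out [-67.3 102.3]
door top mid [  4.6 134.1]
wall x- outer [ -54.9 -108.6]
wall x- in [ -54.2 -117.7]
back corner [ -53.1 -226.8]
back corner x+ [  64.  -226.6]
front x- base [ -53.3 -110. ]
handle top [ -27.6 -204.6]
handle top x+  [  31.  -211.6]
```

Emit:
step_arm(steps=[{"wx":0,"wy":0,"wz":-1.3,"dx":0,"dy":5,"dz":28,"hand":1},{"wx":0,"wy":0,"wz":-0.8,"dx":0,"dy":5,"dz":28,"hand":1},{"wx":0,"wy":0,"wz":0,"dx":0,"dy":5,"dz":28,"hand":1},{"wx":0,"wy":0,"wz":0,"dx":0,"dy":5,"dz":28,"hand":1},{"wx":0,"wy":0,"wz":0,"dx":0,"dy":0,"dz":20,"hand":1},{"wx":0,"wy":0,"wz":0,"dx":0,"dy":0,"dz":0,"hand":1}])

```text
time: 2.53
position: [0.4867, 0.0969, 0.0671]
eef_rot: [[-0.978, -0.207, 0.001], [-0.207, 0.978, -0.002], [-0.001, -0.002, -1.0]]
force: [-1.8, -0.6, 0.3]
width: 0.001
```

```bash
sed -i 's/J=np.array.*/J=np.array([.5394,.056,.205])/' st.py; python3 st.py -50 60 54
```

```text
t 2.53 jig mm [-43.3  50.8] z 67.1 yaw err 0.18 tilt [ 0.001 -0.002] F jig [-1.9 -0.2] 0.3 w 0.001
tool shift [ 6.7  9.3 13. ]
```

Emit:
step_arm(steps=[{"wx":0,"wy":0,"wz":0,"dx":2,"dy":8,"dz":5,"hand":1},{"wx":0,"wy":0,"wz":0,"dx":2,"dy":8,"dz":5,"hand":1},{"wx":0,"wy":0,"wz":0,"dx":2,"dy":8,"dz":3,"hand":1},{"wx":0,"wy":0,"wz":0,"dx":2,"dy":8,"dz":0,"hand":1},{"wx":0,"wy":0,"wz":0,"dx":1,"dy":8,"dz":0,"hand":1},{"wx":0,"wy":0,"wz":0,"dx":1,"dy":8,"dz":0,"hand":1},{"wx":0,"wy":0,"wz":0,"dx":1,"dy":8,"dz":0,"hand":1},{"wx":0,"wy":0,"wz":0,"dx":1,"dy":8,"dz":0,"hand":1}])

```text
time: 3.2
position: [0.462, 0.1663, 0.0593]
eef_rot: [[-0.978, -0.21, 0.009], [-0.21, 0.978, 0.003], [-0.01, 0.001, -1.0]]
force: [-0.1, -0.5, 0.1]
width: -0.002
```

```bash
python3 st.py -58 155 54
```

```text
t 3.2 jig mm [-53.3 123.8] z 59.3 yaw err 0.39 tilt [0.009 0.003] F jig [-0.2 -0.4] 0.1 w -0.002
tool shift [ 4.5 31.2  5.3]
```

Emit:
step_arm(steps=[{"wx":0,"wy":0,"wz":0,"dx":1,"dy":6,"dz":2,"hand":1},{"wx":0,"wy":0,"wz":0,"dx":1,"dy":5,"dz":2,"hand":1},{"wx":0,"wy":0,"wz":0,"dx":1,"dy":5,"dz":1,"hand":1},{"wx":0,"wy":0,"wz":0,"dx":1,"dy":5,"dz":0,"hand":1},{"wx":0,"wy":0,"wz":0,"dx":0,"dy":4,"dz":0,"hand":1}])

```text
time: 3.62
position: [0.4543, 0.1911, 0.0599]
eef_rot: [[-0.977, -0.211, 0.013], [-0.211, 0.978, 0.001], [-0.013, -0.002, -1.0]]
force: [-0.8, -5.6, 2.2]
width: 0.0
```

```bash
python3 st.py -58 155 54
```

```text
t 3.62 jig mm [-55.8 149.5] z 59.9 yaw err 0.42 tilt [0.013 0.001] F jig [-1.9 -5.3] 2.2 w 0.0
tool shift [2.2 5.5 5.9]
```

Now it is at the ball, at about 5 N. A little more.

Emit:
step_arm(steps=[{"wx":0,"wy":0,"wz":0,"dx":0,"dy":4,"dz":0,"hand":1},{"wx":0,"wy":0,"wz":0,"dx":0,"dy":4,"dz":0,"hand":1},{"wx":0,"wy":0,"wz":0,"dx":0,"dy":4,"dz":0,"hand":1}])

```text
time: 3.87
position: [0.4529, 0.1978, 0.0604]
eef_rot: [[-0.978, -0.208, 0.013], [-0.208, 0.978, -0.008], [-0.012, -0.01, -1.0]]
force: [1.6, -18.7, 8.0]
width: -0.002
```

```bash
python3 st.py -58 155 54
```

```text
t 3.87 jig mm [-55.8 156.5] z 60.4 yaw err 0.25 tilt [ 0.013 -0.008] F jig [ -2.2 -18.6] 8.0 w -0.002
tool shift [ 2.3 -1.4  6.4]
```

Emit:
step_arm(steps=[{"wx":0,"wy":0,"wz":0,"dx":0,"dy":3,"dz":0,"hand":1},{"wx":0,"wy":0,"wz":0,"dx":0,"dy":3,"dz":0,"hand":1},{"wx":0,"wy":0,"wz":0,"dx":0,"dy":-10,"dz":0,"hand":1},{"wx":0,"wy":0,"wz":0,"dx":0,"dy":-20,"dz":0,"hand":1},{"wx":0,"wy":0,"wz":0,"dx":0,"dy":-30,"dz":0,"hand":0.5},{"wx":0,"wy":0,"wz":0,"dx":0,"dy":-40,"dz":-20,"hand":0.5},{"wx":0,"wy":0,"wz":0,"dx":0,"dy":-40,"dz":-35,"hand":0.5},{"wx":0,"wy":0,"wz":0,"dx":-10,"dy":-30,"dz":-35,"hand":0.5},{"wx":0,"wy":0,"wz":0,"dx":-15,"dy":-20,"dz":-35,"hand":0.5},{"wx":0,"wy":0,"wz":0,"dx":0,"dy":0,"dz":0,"hand":0.5}])

```text
time: 4.7
position: [0.5123, 0.0257, 0.1807]
eef_rot: [[-0.977, -0.211, 0.011], [-0.211, 0.977, -0.013], [-0.008, -0.015, -1.0]]
force: [1.7, -0.3, 0.5]
width: 0.504
```

```bash
python3 st.py 5 -208 150
python3 - <<'E'
from h import *
import cv2,json
m=optics.camera_model("wrist");json.dump({k:np.array(v).tolist() for k,v in m.items()},open("w2.json","w"))
cv2.imwrite("pics/w2.png",cv2.convertScaleAbs(cv2.resize(optics.capture("wrist")[:,:,::-1],(800,600),interpolation=cv2.INTER_CUBIC),alpha=1.2))
E
```

```text
t 4.7 jig mm [-32.7 -24.2] z 180.7 yaw err 0.44 tilt [ 0.011 -0.013] F jig [ 1.6 -0.6] 0.5 w 0.504
tool shift [ -36.  -183.6   33.7]
```

View pics/w2.png

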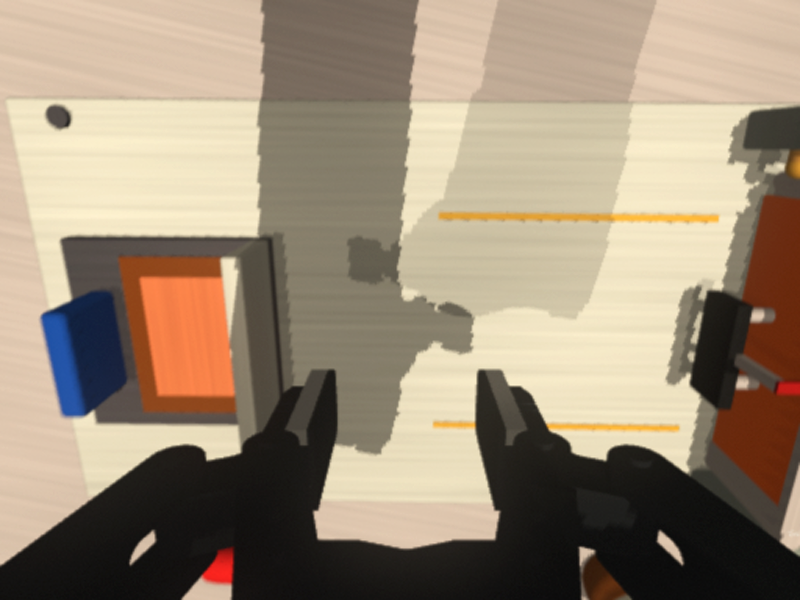

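The door stands along jig x with the buffer face near (707,345). The holder's back corners are at (62,238) and (97,421), and the handle is at (43..125, 290..415). Measuring these.

Run:
```python
from h import *
import json
m=json.load(open("w2.json"));m1=json.load(open("w1.json"))
f=lambda p:((p[0]+.5)*.64-.5,(p[1]+.5)*.64-.5)
J=[.5394,.056,.205];c,n=np.cos(J[2]),np.sin(J[2]);A=np.array([[c,n],[-n,c]])
def jg(w):return np.round(np.r_[A@(w[:2]-J[:2]),w[2]]*1e3,1)
def q(p,z):return jg(onz("wrist",f(p),z/1e3,m))
for l,p,z in[("line -68 -10",(440,216),12),("-68 150",(718,218),12),("68 -10",(433,425),12),("68 150",(678,428),12),("edge",(10,98),12),("buffer face top x-",(707,292),57),("buffer bottom x-",(692,378),27),("buffer x+ bottom",(692,378),27),
("back x-",(62,238),22),("back x+",(97,421),22),("front x- base",(271,237),22),("handle top x- back",(42,316),67),("handle top x+ back",(62,416),67),("handle top x- front",(57,313),67),("handle base x- front",(108,291),22),("handle base x+ front",(126,383),22)]: print(l,q(p,z))
w=lambda a,b:jg(tri(ray("wrist",f(a),m1),ray("wrist",f(b),m)))
print("tri handle top x+ back",w((12,443),(62,416)))
print("tri back x-",w((10,282),(62,238)),"back x+",w((55,448),(97,421)),"front x-",w((203,270),(271,237)))
```

```text
line -68 -10 [-68.3  -8.6  12. ]
-68 150 [-68.9 150.5  12. ]
68 -10 [67.9 -9.3 12. ]
68 150 [ 67.4 150.2  12. ]
edge [-130. -245.   12.]
buffer face top x- [-37.4 125.3  57. ]
buffer bottom x- [ 24.6 144.   27. ]
buffer x+ bottom [ 24.6 144.   27. ]
back x- [ -54.9 -224.1   22. ]
back x+ [  62.8 -224.2   22. ]
front x- base [ -56.8 -104.4   22. ]
handle top x- back [ -23.4 -210.2   67. ]
handle top x+ back [  33.2 -211.    67. ]
handle top x- front [ -25.1 -202.3   67. ]
handle base x- front [ -23.8 -202.9   22. ]
handle base x+ front [  35.7 -201.4   22. ]
tri handle top x+ back [  28.7 -205.    74.5]
tri back x- [ -55.7 -217.9   30.6] back x+ [  63.6 -224.7   21.6] front x- [ -55.4 -105.3   18.4]
```

Emit:
step_arm(steps=[{"wx":0,"wy":0,"wz":0,"dx":-7,"dy":-35,"dz":3,"hand":0.5},{"wx":0,"wy":0,"wz":0,"dx":-7,"dy":-35,"dz":3,"hand":0.5},{"wx":0,"wy":0,"wz":0,"dx":-7,"dy":-35,"dz":3,"hand":0.5},{"wx":0,"wy":0,"wz":0,"dx":-7,"dy":-35,"dz":3,"hand":0.5},{"wx":0,"wy":0,"wz":0,"dx":-7,"dy":-35,"dz":5,"hand":0.5},{"wx":0,"wy":0,"wz":0,"dx":0,"dy":0,"dz":10,"hand":0.5},{"wx":0,"wy":0,"wz":0,"dx":0,"dy":0,"dz":0,"hand":0.5}])

```text
time: 5.33
position: [0.583, -0.1307, 0.1442]
eef_rot: [[-0.974, -0.227, 0.003], [-0.227, 0.974, -0.004], [-0.002, -0.004, -1.0]]
force: [-0.2, 0.3, -0.4]
width: 0.499
```

```bash
python3 st.py 4.5 -204.5 100
```

```text
t 5.33 jig mm [   4.7 -191.7] z 144.2 yaw err 1.38 tilt [ 0.003 -0.004] F jig [-0.2  0.3] -0.4 w 0.499
tool shift [  0.5 -12.6  44.2]
```

Emit:
step_arm(steps=[{"wx":0,"wy":0,"wz":1.0,"dx":0,"dy":-7,"dz":8,"hand":0.5},{"wx":0,"wy":0,"wz":0.4,"dx":0,"dy":-6,"dz":12,"hand":0.5},{"wx":0,"wy":0,"wz":0,"dx":0,"dy":-2,"dz":10,"hand":0.5},{"wx":0,"wy":0,"wz":0,"dx":0,"dy":0,"dz":5,"hand":0.5},{"wx":0,"wy":0,"wz":0,"dx":0,"dy":0,"dz":0,"hand":0.5}])

```text
time: 5.75
position: [0.5846, -0.1405, 0.1026]
eef_rot: [[-0.978, -0.206, -0.002], [-0.206, 0.978, 0.0], [0.002, 0.001, -1.0]]
force: [-0.8, -0.5, 0.6]
width: 0.498
```

```bash
python3 st.py 4.5 -204.5 48
python3 - <<'E'
from h import *
import cv2
cv2.imwrite("pics/w3.png",cv2.convertScaleAbs(optics.capture("wrist")[:,:,::-1],alpha=1.2))
E
```

```text
t 5.75 jig mm [   4.3 -201.6] z 102.6 yaw err 0.16 tilt [-0.002  0.   ] F jig [-0.9 -0.4] 0.6 w 0.498
tool shift [-0.3 -3.  54.6]
```

View pics/w3.png

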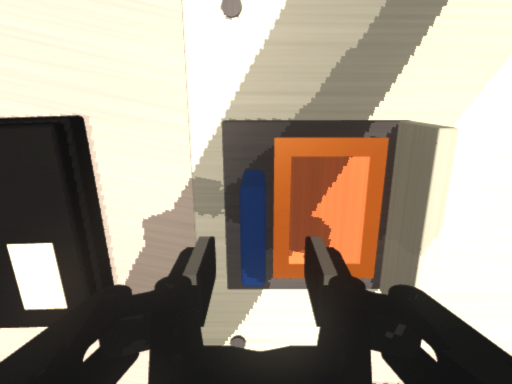

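The handle (columns 242–266) lies midway between the fingers (columns 205 and 315) and square to them. I'll go down and grip.

Emit:
step_arm(steps=[{"wx":0,"wy":0,"wz":0,"dx":0,"dy":-2,"dz":12,"hand":0.5},{"wx":0,"wy":0,"wz":0,"dx":0,"dy":-1,"dz":14,"hand":0.5},{"wx":0,"wy":0,"wz":0,"dx":0,"dy":0,"dz":14,"hand":0.5},{"wx":0,"wy":0,"wz":0,"dx":0,"dy":0,"dz":12,"hand":0.5},{"wx":0,"wy":0,"wz":0,"dx":0,"dy":0,"dz":5,"hand":0.5},{"wx":0,"wy":0,"wz":0,"dx":0,"dy":0,"dz":0,"hand":0.5}])

```text
time: 6.3
position: [0.5875, -0.1408, 0.0437]
eef_rot: [[-0.978, -0.211, 0.004], [-0.211, 0.978, 0.002], [-0.004, 0.001, -1.0]]
force: [0.7, 0.1, -0.3]
width: 0.504
```

```bash
python3 st.py 4.5 -204.5 48
```

```text
t 6.3 jig mm [   7.1 -202.5] z 43.7 yaw err 0.43 tilt [0.004 0.002] F jig [ 0.7 -0.1] -0.3 w 0.504
tool shift [ 2.6 -2.  -4.3]
```

Emit:
step_arm(steps=[{"wx":0,"wy":0,"wz":0,"dx":1.3,"dy":-1,"dz":-4,"hand":0.5},{"wx":0,"wy":0,"wz":0,"dx":1,"dy":-1,"dz":-1,"hand":0.6},{"wx":0,"wy":0,"wz":0.2,"dx":0,"dy":0,"dz":0,"hand":1},{"wx":0,"wy":0,"wz":0,"dx":0,"dy":0,"dz":0,"hand":1},{"wx":0,"wy":0,"wz":0,"dx":0,"dy":0,"dz":0,"hand":1},{"wx":0,"wy":0,"wz":0,"dx":0,"dy":0,"dz":0,"hand":1},{"wx":0,"wy":0,"wz":0,"dx":0,"dy":0,"dz":0,"hand":1},{"wx":0,"wy":0,"wz":0,"dx":0,"dy":0,"dz":0,"hand":1}])

```text
time: 6.97
position: [0.5863, -0.1439, 0.0504]
eef_rot: [[-0.978, -0.207, 0.006], [-0.207, 0.978, 0.001], [-0.006, -0.0, -1.0]]
force: [0.7, -0.8, -2.8]
width: 0.157
```

```bash
python3 st.py 0 70 48
```

```text
t 6.97 jig mm [   5.2 -205.2] z 50.4 yaw err 0.21 tilt [0.006 0.001] F jig [ 0.5 -0.9] -2.8 w 0.157
tool shift [  4.2 275.3   2.3]
```

Emit:
step_arm(steps=[{"wx":0,"wy":0,"wz":0,"dx":0.5,"dy":6,"dz":0.5,"hand":1},{"wx":0,"wy":0,"wz":0,"dx":0.5,"dy":12,"dz":0.5,"hand":1},{"wx":0,"wy":0,"wz":0,"dx":0.5,"dy":15,"dz":0.5,"hand":1},{"wx":0,"wy":0,"wz":0,"dx":0.5,"dy":15,"dz":0,"hand":1},{"wx":0,"wy":0,"wz":0,"dx":0.5,"dy":15,"dz":0,"hand":1},{"wx":0,"wy":0,"wz":0,"dx":0,"dy":10,"dz":0,"hand":1}])

```text
time: 7.47
position: [0.5691, -0.0757, 0.0512]
eef_rot: [[-0.98, -0.2, 0.011], [-0.2, 0.98, -0.006], [-0.01, -0.008, -1.0]]
force: [0.2, -0.7, -1.3]
width: 0.157
```

```bash
python3 st.py 0 40 48
```

```text
t 7.47 jig mm [   2.2 -134.9] z 51.2 yaw err -0.19 tilt [ 0.011 -0.006] F jig [ 0.  -0.7] -1.3 w 0.157
tool shift [  2.8 175.    1.7]
```

Emit:
step_arm(steps=[{"wx":0,"wy":0,"wz":0,"dx":0.3,"dy":14,"dz":1,"hand":1},{"wx":0,"wy":0,"wz":0,"dx":0.3,"dy":16,"dz":1,"hand":1},{"wx":0,"wy":0,"wz":0,"dx":0.3,"dy":16,"dz":1,"hand":1},{"wx":0,"wy":0,"wz":0,"dx":0.3,"dy":16,"dz":1,"hand":1},{"wx":0,"wy":0,"wz":0,"dx":0.3,"dy":16,"dz":1,"hand":1},{"wx":0,"wy":0,"wz":0,"dx":0.3,"dy":16,"dz":1,"hand":1},{"wx":0,"wy":0,"wz":0,"dx":0.3,"dy":16,"dz":1,"hand":1},{"wx":0,"wy":0,"wz":0,"dx":0.3,"dy":16,"dz":1,"hand":1},{"wx":0,"wy":0,"wz":0,"dx":0,"dy":12,"dz":0.5,"hand":1},{"wx":0,"wy":0,"wz":0,"dx":0,"dy":6,"dz":0.5,"hand":1},{"wx":0,"wy":0,"wz":0,"dx":0,"dy":0,"dz":0,"hand":1}])

```text
time: 8.38
position: [0.5454, 0.0659, 0.0538]
eef_rot: [[-0.979, -0.203, 0.035], [-0.204, 0.979, -0.017], [-0.031, -0.023, -0.999]]
force: [0.2, -1.7, -0.9]
width: 0.152
```

```bash
python3 st.py 0 40 48
```

```text
t 8.38 jig mm [7.9 8.4] z 53.8 yaw err -0.04 tilt [ 0.035 -0.017] F jig [-0.2 -1.7] -0.9 w 0.152
tool shift [ 8.  31.7  4.8]
```

Emit:
step_arm(steps=[{"wx":-0.7,"wy":0.9,"wz":0,"dx":2,"dy":0,"dz":1,"hand":1},{"wx":-0.7,"wy":0.9,"wz":0,"dx":2,"dy":0,"dz":1,"hand":1},{"wx":-0.4,"wy":0.5,"wz":0,"dx":2,"dy":0,"dz":1,"hand":1},{"wx":0,"wy":0,"wz":0,"dx":0,"dy":0,"dz":0,"hand":1}])

```text
time: 8.72
position: [0.5395, 0.0665, 0.0508]
eef_rot: [[-0.979, -0.205, -0.013], [-0.205, 0.979, 0.011], [0.011, 0.014, -1.0]]
force: [-3.7, 1.7, 1.5]
width: 0.153
```

```bash
cat >> st.py <<'E'
    R=np.array(robot.read_state()["eef_rot"]);print("fix wx,wy deg",np.round(np.degrees(R.T@np.cross(R[:,2],[0,0,-1])),2))
E
python3 st.py 0 30 48
```

```text
File "st.py", line 12
    R=np.array(robot.read_state()["eef_rot"]);print("fix wx,wy deg",np.round(np.degrees(R.T@np.cross(R[:,2],[0,0,-1])),2))
IndentationError: unexpected indent
```

```bash
sed -i '$s/^    //' st.py; sed -i 's/^if __name__/if 1/' st.py; python3 st.py 0 30 48
```

```text
fix wx,wy deg [ 0.79 -0.6   0.  ]
```

Emit:
step_arm(steps=[{"wx":0.4,"wy":-0.4,"wz":0,"dx":0.7,"dy":4,"dz":0.5,"hand":1},{"wx":0,"wy":0,"wz":0,"dx":0.7,"dy":4,"dz":0.5,"hand":1},{"wx":0,"wy":0,"wz":0,"dx":0,"dy":4,"dz":0.5,"hand":1},{"wx":0,"wy":0,"wz":0,"dx":0,"dy":4,"dz":0.5,"hand":1},{"wx":0,"wy":0,"wz":0,"dx":0,"dy":0,"dz":0,"hand":1}])

```text
time: 9.13
position: [0.5376, 0.075, 0.0503]
eef_rot: [[-0.981, -0.196, -0.0], [-0.196, 0.981, 0.0], [-0.0, 0.0, -1.0]]
force: [0.2, 0.9, -1.6]
width: 0.154
```

```bash
python3 st.py 0 42 48
```

```text
fix wx,wy deg [0.02 0.   0.  ]
```

```bash
sed -i 's/^if 1.*: st/if 1: st/' st.py; python3 st.py 0 42 48
python3 - <<'E'
from h import *
import cv2
cv2.imwrite("pics/s2.png",cv2.convertScaleAbs(cv2.resize(optics.capture("scene")[100:240,215:395,::-1],None,fx=4.2,fy=4.2,interpolation=cv2.INTER_CUBIC),alpha=1.5))
E
```

```text
t 9.13 jig mm [ 2.1 19. ] z 50.3 yaw err -0.47 tilt [-0.  0.] F jig [0.4 0.9] -1.6 w 0.154
tool shift [ 2.3 23.   2.3]
fix wx,wy deg [0.02 0.   0.  ]
```

View pics/s2.png

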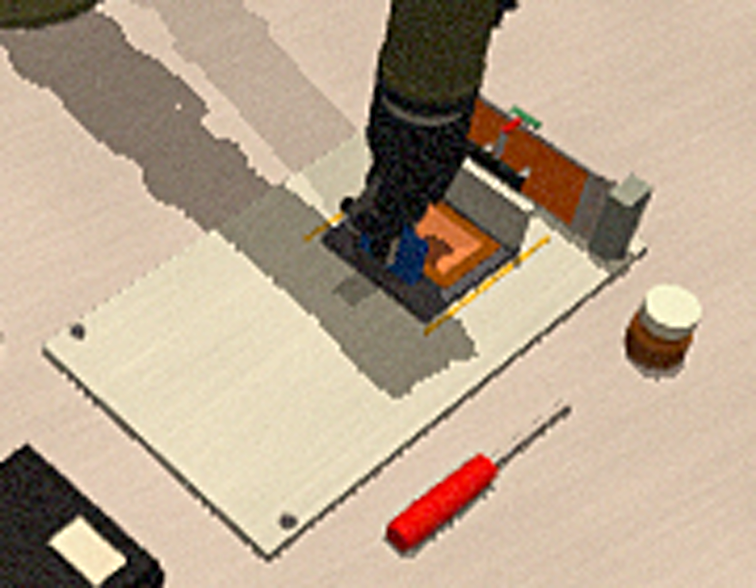

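The holder is square to the door and between the yellow lines, with its wall (460–525, 165–215) short of the buffer. The jar, driver and box are undisturbed. I'll approach slowly.

Emit:
step_arm(steps=[{"wx":0,"wy":0,"wz":-0.2,"dx":0.5,"dy":4,"dz":0.5,"hand":1},{"wx":0,"wy":0,"wz":-0.2,"dx":0.5,"dy":4,"dz":0.5,"hand":1},{"wx":0,"wy":0,"wz":0,"dx":0.5,"dy":4,"dz":0.5,"hand":1},{"wx":0,"wy":0,"wz":0,"dx":0,"dy":4,"dz":0.5,"hand":1},{"wx":0,"wy":0,"wz":0,"dx":0,"dy":3,"dz":0.5,"hand":1},{"wx":0,"wy":0,"wz":0,"dx":0,"dy":0,"dz":0,"hand":1}])

```text
time: 9.68
position: [0.5353, 0.0885, 0.0506]
eef_rot: [[-0.98, -0.198, 0.006], [-0.198, 0.98, -0.004], [-0.005, -0.005, -1.0]]
force: [0.8, -0.6, 0.3]
width: 0.154
```

```bash
python3 st.py 0 50 48
```

```text
t 9.68 jig mm [ 2.6 32.7] z 50.6 yaw err -0.35 tilt [ 0.006 -0.004] F jig [ 0.6 -0.8] 0.3 w 0.154
tool shift [ 2.7 17.3  2.5]
fix wx,wy deg [-0.27  0.27  0.  ]
```

Emit:
step_arm(steps=[{"wx":-0.3,"wy":0.3,"wz":-0.3,"dx":1,"dy":4,"dz":0.3,"hand":1},{"wx":0,"wy":0,"wz":0,"dx":1,"dy":4,"dz":0.3,"hand":1},{"wx":0,"wy":0,"wz":0,"dx":0.5,"dy":4,"dz":0.3,"hand":1},{"wx":0,"wy":0,"wz":0,"dx":0,"dy":0,"dz":0,"hand":1}])

```text
time: 10.02
position: [0.5314, 0.0992, 0.0503]
eef_rot: [[-0.98, -0.201, 0.002], [-0.201, 0.98, -0.0], [-0.001, -0.001, -1.0]]
force: [0.4, -1.1, 1.5]
width: 0.152
```

```bash
python3 st.py 0 50 48
```

```text
t 10.02 jig mm [ 1.  43.9] z 50.3 yaw err -0.13 tilt [ 0.002 -0.   ] F jig [ 0.1 -1.2] 1.5 w 0.152
tool shift [1.  6.1 2.3]
fix wx,wy deg [-0.04  0.08  0.  ]
```

Emit:
step_arm(steps=[{"wx":0,"wy":0,"wz":-0.1,"dx":0.3,"dy":2.5,"dz":0.2,"hand":1},{"wx":0,"wy":0,"wz":0,"dx":0.3,"dy":2.5,"dz":0.2,"hand":1},{"wx":0,"wy":0,"wz":0,"dx":0,"dy":0,"dz":0,"hand":1}])

```text
time: 10.27
position: [0.531, 0.1016, 0.0504]
eef_rot: [[-0.98, -0.201, 0.004], [-0.201, 0.98, -0.003], [-0.003, -0.004, -1.0]]
force: [0.8, -0.8, 0.7]
width: 0.155
```

```bash
python3 st.py 0 50 48
```

```text
t 10.27 jig mm [ 1.  46.4] z 50.4 yaw err -0.13 tilt [ 0.004 -0.003] F jig [ 0.6 -1. ] 0.7 w 0.155
tool shift [1.  3.7 2.4]
fix wx,wy deg [-0.22  0.18  0.  ]
```

Emit:
step_arm(steps=[{"wx":0,"wy":0,"wz":0,"dx":0.3,"dy":2.5,"dz":0.2,"hand":1},{"wx":0,"wy":0,"wz":0,"dx":0.3,"dy":2.5,"dz":0.2,"hand":1},{"wx":0,"wy":0,"wz":0,"dx":0,"dy":2,"dz":0,"hand":1},{"wx":0,"wy":0,"wz":0,"dx":0,"dy":0,"dz":0,"hand":1}])

```text
time: 10.6
position: [0.5305, 0.1023, 0.051]
eef_rot: [[-0.98, -0.198, 0.006], [-0.198, 0.98, -0.01], [-0.004, -0.011, -1.0]]
force: [1.0, -2.0, 1.3]
width: 0.152
```

```bash
python3 st.py 0 50 48
```

```text
t 10.6 jig mm [ 0.8 47.2] z 51.0 yaw err -0.33 tilt [ 0.006 -0.01 ] F jig [ 0.5 -2.2] 1.3 w 0.152
tool shift [0.8 2.9 2.9]
fix wx,wy deg [-0.6   0.23  0.  ]
```

Emit:
step_arm(steps=[{"wx":-0.3,"wy":0.2,"wz":-0.2,"dx":0.2,"dy":3,"dz":0.2,"hand":1},{"wx":-0.3,"wy":0,"wz":0,"dx":0,"dy":3,"dz":0.2,"hand":1}])

```text
time: 10.77
position: [0.5303, 0.1042, 0.0506]
eef_rot: [[-0.98, -0.2, 0.002], [-0.2, 0.98, -0.005], [-0.002, -0.005, -1.0]]
force: [2.6, -10.0, 1.6]
width: 0.152
```

```bash
python3 st.py 0 50 48
```

```text
t 10.77 jig mm [ 0.9 49.1] z 50.6 yaw err -0.23 tilt [ 0.002 -0.005] F jig [  0.5 -10.4] 1.6 w 0.152
tool shift [0.9 0.9 2.6]
fix wx,wy deg [-0.28  0.09  0.  ]
```

Run:
```python
from h import *
import cv2
for i in range(5):
    im=optics.capture("scene");s=robot.read_state();print(round(s["time"],2),np.round(s["force"],1),np.round(s["position"],4),np.round(s["qvel"],2))
cv2.imwrite("pics/s3.png",cv2.convertScaleAbs(cv2.resize(im[100:240,215:395,::-1],None,fx=4.2,fy=4.2,interpolation=cv2.INTER_CUBIC),alpha=1.5))
```

```text
10.82 [ 1.7 -7.4  2.4] [0.5302 0.1042 0.0505] [ 0.07  0.    0.06 -0.01  0.05 -0.13 -0.12]
10.87 [ 2.  -8.3  2.3] [0.5303 0.1042 0.0505] [ 0.01  0.07  0.08 -0.04 -0.01  0.01 -0.07]
10.92 [ 2.6 -8.8  1.2] [0.5303 0.1042 0.0506] [-0.13  0.08  0.06 -0.01  0.02 -0.06 -0.01]
10.97 [ 3.6 -8.   2. ] [0.5302 0.1042 0.0506] [0.03 0.12 0.07 0.07 0.01 0.02 0.02]
11.02 [ 3.  -9.2  2.4] [0.5302 0.1042 0.0505] [-0.03 -0.04 -0.03  0.01 -0.07 -0.01 -0.04]
```

View pics/s3.png

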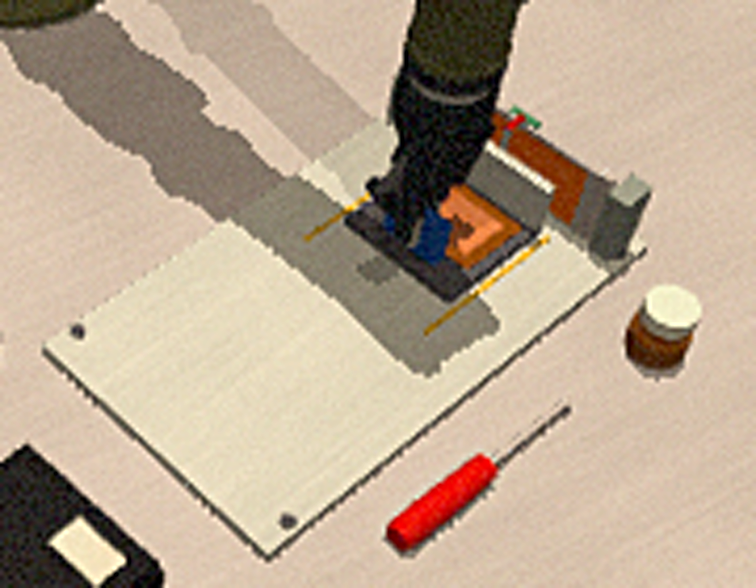

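The wall is seated on the buffer and the red pointer (512,122) has nearly reached the green mark (525,118). The settled push is about 8.7 N, so I'll add a touch.

Emit:
step_arm(steps=[{"wx":-0.2,"wy":0.1,"wz":-0.1,"dx":0,"dy":3.1,"dz":0.1,"hand":1}])

```text
time: 11.1
position: [0.5303, 0.1042, 0.0505]
eef_rot: [[-0.98, -0.199, 0.001], [-0.199, 0.98, -0.005], [-0.0, -0.005, -1.0]]
force: [1.0, -12.2, 5.6]
width: 0.157
```

```bash
python3 - <<'E'
from h import *
import cv2,json
n="wrist"
F=[]
for i in range(12):
    m=optics.camera_model(n);im=optics.capture(n);F.append(robot.read_state()["force"])
print(np.round(F,1)[::3].tolist(),"mean",np.mean(F[4:],0).round(2))
sc=optics.capture("scene")[108:158,300:380,::-1]
a=cv2.resize(sc,(800,500),interpolation=cv2.INTER_CUBIC)
cv2.imwrite("pics/s4.png",cv2.convertScaleAbs(a,alpha=1.4))
json.dump({k:np.array(v).tolist() for k,v in m.items()},open("w4.json","w"))
cv2.imwrite("pics/w4.png",cv2.convertScaleAbs(cv2.resize(im[:,:,::-1],(800,600),interpolation=cv2.INTER_CUBIC),alpha=1.2))
E
python3 st.py 0 50 48
```

```text
[[1.6, -9.8, 3.9], [1.8, -10.1, 3.9], [1.8, -10.7, 3.2], [1.4, -10.9, 4.3]] mean [  1.73 -10.3    3.73]
t 11.75 jig mm [ 0.9 49.1] z 50.5 yaw err -0.25 tilt [ 0.001 -0.004] F jig [ -0.1 -10.1] 3.3 w 0.155
tool shift [0.9 0.9 2.5]
fix wx,wy deg [-0.26  0.    0.  ]
```

View pics/w4.png

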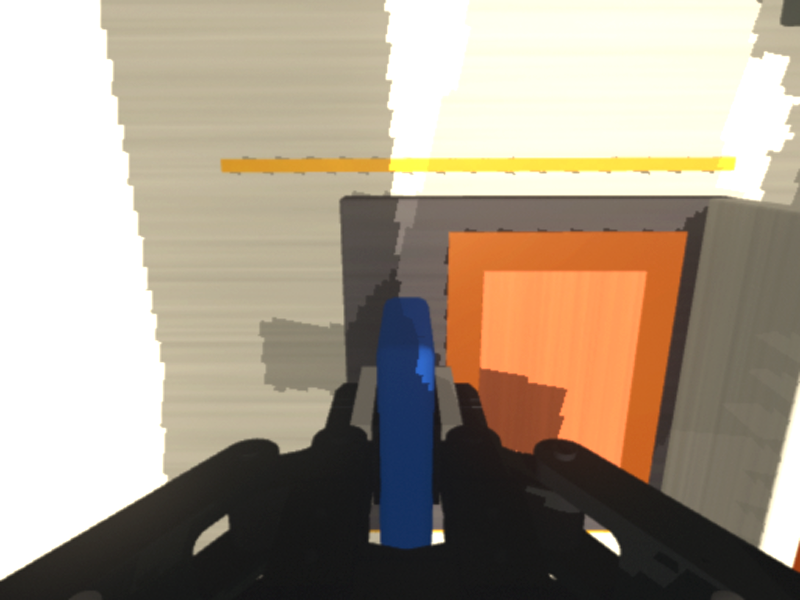

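View pics/s4.png

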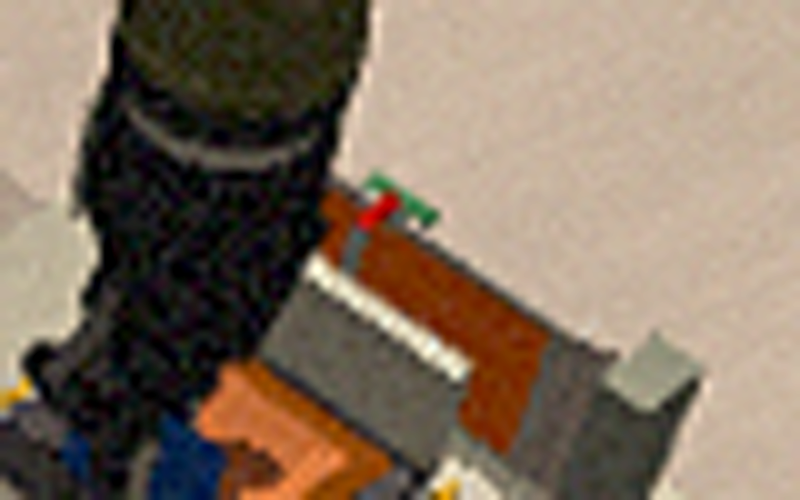

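Square on, with the pointer's tip inside the green mark's span. The force rose without any motion, which means stiction, so I'll check the buffer compression from the image.

Run:
```python
from h import *
import json
m=json.load(open("w4.json"))
f=lambda p:((p[0]+.5)*.64-.5,(p[1]+.5)*.64-.5)
J=[.5394,.056,.205];c,n=np.cos(J[2]),np.sin(J[2]);A=np.array([[c,n],[-n,c]])
for l,p,z in[("line -10",(221,165),12),("line 150",(735,163),12),("back x- top",(341,198),22),("back edge lower",(347,360),22),("side edge front",(712,198),22),("wall bottom-inner",(707,202),22),("handle top back",(386,299),67),("handle top front",(428,299),67)]:
    w=onz("wrist",f(p),z/1e3,m);print(l,np.round(A@(w[:2]-J[:2])*1e3,1))
```

```text
line -10 [-68.1 -10.2]
line 150 [-68.1 150.7]
back x- top [-58.7  28.4]
back edge lower [-6.1 28.2]
side edge front [-58.3 139.4]
wall bottom-inner [-57.1 138.1]
handle top back [-40.2  43.5]
handle top front [-40.2  53. ]
```

Emit:
step_arm(steps=[{"wx":0,"wy":0,"wz":0,"dx":0,"dy":4,"dz":-0.3,"hand":1}])

```text
time: 11.83
position: [0.5301, 0.1046, 0.0508]
eef_rot: [[-0.98, -0.197, 0.002], [-0.197, 0.98, -0.008], [0.0, -0.008, -1.0]]
force: [1.0, -11.4, 4.5]
width: 0.154
```

```bash
cat > chk.py <<'E'
from h import *
F=[];P=[]
for i in range(10): optics.capture("wrist");s=robot.read_state();F.append(s["force"]);P.append(s["position"])
print(np.mean(F,0).round(1),np.ptp(P,0))
E
python3 chk.py; python3 st.py 0 50 48
```

```text
[  1.6 -10.6   3.5] [6.31723756e-05 7.72196780e-05 8.61046845e-05]
t 12.33 jig mm [ 0.7 49.8] z 50.8 yaw err -0.36 tilt [ 0.001 -0.008] F jig [ -0.9 -11. ] 3.0 w 0.154
tool shift [0.7 0.2 2.8]
fix wx,wy deg [-0.46 -0.01  0.  ]
```

```bash
python3 -c "
from cell import robot
print(robot.hand_in())"
```

```text
the job is handed in; nothing more can be done
None
```

I shut the door, slid the 120 mm holder up to the buffer, and handed the job in while still holding it pressed there. The hand-in reports no verdict, so the results below are my own checks.

- **Door:** I pushed it past the ball catch with about 5 N, up to a hard stop at about 19 N. The pictures show it along jig x. I did not measure its angle directly.
- **Holder position:** it sits about 1 mm off centre between the yellow lines. The gripper is within 0.4° of square and tilts less than 0.6°.
- **Pressing force:** the steady push on the tool is about 10.8 N. Buffer compression, judged from the camera and gripper positions, suggests about 8–9.5 N; I put the difference down to friction on the plate. Both figures are within 6–14 N. Before a last nudge of under 1 mm, the red pointer was over the green mark.
- **At rest:** the tool moved less than 0.1 mm over the last half second, at 12.3 s on the robot's clock.
- **Mid-slide lift:** the gripper rose about 3.5 mm and tilted about 2°. I levelled it before the holder touched the buffer.
- **Left alone:** I kept clear of the mask box, screwdriver and jar, and they looked undisturbed in the later pictures.

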